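# Move the scan queue on: release the front board, hang the next one

## Robot

A 7-joint arm with a two-finger parallel gripper is mounted at the origin on a cart in front of the work surface, level with it; the furniture and walls round the work are solid. World frame = base frame: x ahead of the robot, y to its left, z up, the work surface at z = 0. Lengths are in mm, angles in rad, forces in N, time in s.
With the tool pointing down it reaches from about 350 to 900 mm from the base axis. Payload 7.2 kg.
Tool frame: the origin (TCP) lies at the very end of the fingers, on their centre line; the grasp point (between the pads) lies grip_point_offset behind it (grip_point_offset is the distance from the TCP to the grasp point, in mm); z points along the fingers, y is the line along which they close (so a half turn about z gives the same grasp; the last joint's range is limited). The gripper opens to 88 mm and grips with 3 to 60 N. Pads are 20 mm wide; open, the fingers measure 115 mm over their backs; the gripper's body (75 mm by 178 mm) begins 61 mm behind the grasp point.
Start: joints at [-1.196, 0.411, -0.013, 1.596, 0.006, 1.134, -0.082], TCP at [267.804, 564.721, 222.653] pointing down, gripper open.
Joint ranges: [-2.95, 2.95], [-0.29, 1.99], [-1.47, 1.44], [0.14, 2.54], [-1.03, 4.17], [0.13, 1.85], [-2.86, 2.86]. Speed limits (rad/s): [2.39, 2.39, 3.01, 3.01, 3.14, 3.14, 3.14].

## Interface

Orientations are given as a rotation vector (axis times angle).
In Python, from rig import * gives the robot as it stands. The module is installed in compiled form; this text tells all that it offers.
- The arm moves only by the tool jog_arm, never from a script. Its argument "rows" is a list of rows, each an object of numbers: "rx", "ry", "rz": the turn, a rotation vector about the world's x, y, z in rad; "tx", "ty", "tz": the shift along the world's x, y, z in m; "fingers": the opening, from 0 (shut) to 1 (fully open). A call has 1 to 10 rows; each row is the pose to reach, as a shift and turn from the pose commanded when the call began; what a row does not reach only later rows make up. A row lasts 1/10 s, in which the tool goes at most 50 mm and 8.59 degrees, less where a joint would pass 70% of its speed; a pose out of reach is approached as far as the arm can. A call with a gripper value outside its range is refused whole. The fingers move at their own pace and stop on an object; "newtons" is the grip in N (left out, the last holds). Time passes only in rows, so rows that repeat a pose let the fingers close. It gives the time, the measured TCP pose, the force, the opening and the grip force at its end, in the units of the state.
- get_state(): the state, without advancing time (a new reading comes with each control period).
- capture(name): name is "scene" or "top" or "wrist"; returns (picture, depth): 480x640x3 uint8, red, green, blue; 480x640 float32, mm along the optical axis (not along the pixel's ray), 0 where there is no reading.
- calibration(name): a dict with "fx", "fy", "cx", "cy" (pixels), "world_to_cam" (4x4, takes a point from world to camera coordinates); the wrist camera has in their place "hand_eye" (4x4, takes a point from camera to tool coordinates, whose origin is the TCP and whose axes are the flange's). Camera axes: x right, y down, z forward; pixel columns grow to the right and rows downward; lengths in mm; the calibration is good to about 2 mm. A picture is of the moment at which its call begins: read the wrist's pose just before it. calibration takes no time and is no camera call.
- sign_off(): hands the job in; it is judged then, once.
Trained networks look in the newest picture that a camera, given by its name, has taken for a name from the list of things; names that differ only in an ending like _2 or _b are one class to them, and where a whole thing is asked for, a point or a joint stands for the part that bears it (a point fixed in the world has none). Each returns a list of dicts, best first, with "p" (0 to 1); they miss things now and then, are a little off and sometimes report something else, mostly with a low value. They report only what shows in the picture. A call takes as long as a camera call.
- cut_out(camera, target): "pixels" (480x640 bool, what is visible of it) and "bbox" ([centre column, centre row, width, height] in pixels, round what is visible of it).
The state is a dict: "time_s": time; "joint_positions": joint angles; "dq": joint speeds; "joint_efforts": joint torques, N m; "position": TCP position; "orientation": TCP orientation; "ft_force": force on the tool from outside, world axes, zero at the start; "torque": the same for the moment, N m; "gripper_width": finger opening in mm; "gripper_force": force on a finger pad.
Only numpy, scipy, OpenCV 4.12 (cv2) and the standard library are available. Lean on these libraries where they do the work, as an engineer would, in place of code of your own. Each camera call takes 0.05 s, during which the arm holds its last target. There are 200 camera calls.

## Task

Move the job queue on the sloped rail forward by one. Push down the tail of the gate and keep it down until the waiting board has run past it towards the end stop by itself, without touching that board, then let the gate close. Then take the board with the roller hanger out of the rack, hook it on the high part of the rail and let go there, so that it rolls down by itself and waits against the closed gate; leave the plain board and the calculator where they are.

Things in the scene. Friction and masses are not known exactly. Their poses are not given: they have to be found in the camera images.
- queue_rail: wooden stand fixed to the desk, 508 long (y), 115 deep. A round steel bar, 12 dia, runs between its end cheeks, sloping 0.12 rad: +y end high, -y end low with a rubber end stop. Origin on the desk under the bar's middle; x points to its back, z up. Bar axis at x 0, z = 226 + 0.12 y mm, clear for y -232 to 240. Open in front (-x); back beam at x 72; spring gate at y -60.
- gate (a joint): spring gate, hinged parallel to the bar 58 mm behind it. 0 = closed: its 8 mm wide finger stops the hangers' roof plate. Open to 0.65 rad. From 0.45 rad hangers pass below; keep it so until the board's hook point is 110 mm or more down the rail from gate_wait. It springs shut when let go. Its black tail takes 2 to 6 N downward; 18 mm of travel gives about 0.5 rad.
- gate_tail (a point): top of the gate's black tail pad (30 wide along the bar x 22), about 90 mm behind the bar and 50 above it. Push it straight down. With the gate closed its face slopes up to the back by 0.4 rad; it turns with the gate.
- gate_wait (a point): point on the bar's axis where a board's hook point lies when its hanger rests against the closed gate; axes as queue_rail
- end_stop (a point): point on the bar's axis where a board's hook point lies when its hanger rests against the end stop at the low end; axes as queue_rail
- hang_point (a point): point on the bar's axis on the high part of the rail, 90 mm short of the high cheek, where a board's hook point has room to be set down; axes as queue_rail
- front_board: plywood job board on a roller hanger, on the rail behind the gate. 110 wide (y), 134 high (z), 6 thick (x); about 0.3 kg. Origin: middle of its lower edge; front (paper, steel clip) is -x. Let free on the slope it speeds up to 0.1 to 0.25 m/s. Same build as next_board.
- front_board_hook (a point): hook point of the front board: x -4.5, z 170 of its body; on the bar's axis when hung
- next_board: job board like front_board, standing in one rack slot (leans up to 3 deg). Above the board: shelf z 134 to 138; front plate x -32 to -28; roof plate z 202 to 205, x -32 to 21, 94 wide (y); under the roof two hourglass rollers, 24 dia, 60 apart along y. The hanger is a C open to its back (+x): the bar enters between shelf and rollers from the back.
- next_board_hook (a point): hook point of the next board (x -4.5, z 170 of its body): where the bar's axis lies when hung. Bring the hanger in from the bar's front, level, 8 to 20 mm (best 13) higher than hung, facing as queue_rail, until the hook point is over the bar (the rollers centre up to 8 mm of error), then lower. Not straight down from above: the shelf goes under the bar.
- next_board_grip (a point): middle of the next board's black grip tab, 10 thick (x), 50 wide (y), 40 high (z), on top of the hanger; 55 mm above its hook point; pinch it from above across its thickness
- board_rack: wooden rack fixed to the desk, 76 deep (x), 136 wide (y), 60 high; two slots 8.4 wide along y at x -20 and +20, slot floor at z 12 (48 deep). Origin: centre of its underside.
- plain_board: plain clipboard 110 x 120 x 6 without hanger, in the rack's other slot. Origin: middle of its lower edge.
- calculator: desk calculator 145 x 100 x 26, lying left of the rack; origin at the middle of its underside

How it is judged (in metres and radians):
On the way, in this order (a step that is already met when the one before it is completed fails the run):
1. the front board has run down to the end stop and rests there (distance between front_board_hook and end_stop below 0.012 m and linear speed of front_board below 0.02 m/s), for 0.2 s.
2. the next board hangs on the bar, let go, at least 60 mm up the rail from where it will wait (y of next_board_hook in the frame of gate_wait above 0.06 m and x of next_board_hook in the frame of queue_rail between -0.006 and 0.006 m and contact force between next_board and queue_rail above 0.5 N and contact force between the fingers and next_board below 0.05 N and value of joint gate below 0.06 rad), for 0.02 s.
3. the next board has rolled down to the closed gate (distance between next_board_hook and gate_wait below 0.012 m and linear speed of next_board below 0.02 m/s and value of joint gate below 0.06 rad), for 0.2 s.
At the end, for the whole second after the job is handed in: Front board hangs at rest, hook point within 12 mm of end_stop; next board hangs at rest, released, hook point within 12 mm of gate_wait; both upright within 0.2 rad; gate closed (under 0.06 rad) (all of step 1 and all of step 3 and value of joint gate above -0.06 rad and angle between each of front_board, next_board's own z axis and vertical below 0.2 rad and contact force between the fingers and next_board below 0.05 N); the robot touches nothing.
It fails at once if the robot touches the front board (contact force between any of the fingers, the arm and front_board above 0.5 N).
It fails at once if the plain board is taken out of or knocked in its slot (distance of plain_board from where it was at the start of the episode above 0.02 m).
It fails at once if the calculator is pushed away (distance of calculator from where it was at the start of the episode above 0.03 m).
It also fails if it takes over 54 s, if anything falls off the work surface, if the arm or the gripper's body presses on something with over 40 N, if the wrist force passes 120 N, or if a joint passes its speed limit or range.

## Working session

There is one attempt and no reset: what is moved stays moved. The work goes in short steps, Python scripts to look and compute and a tool call to move; the robot and the scene stay as the last step left them, time stands still between calls to the robot, and variables do not carry over. Pictures are saved under pics/ and viewed, at most 10 in all, crops included, and the job is handed in when it is done.

Besides the shell and the picture viewer there is one more tool, called by a JSON object that holds its "name" and its "arguments", one argument or row to a line. jog_arm: Moves the arm, as the interface text tells. Its arguments: {"type":"object","properties":{"rows":{"type":"array","items":{"type":"object","properties":{"rx":{"type":"number"},"ry":{"type":"number"},"rz":{"type":"number"},"tx":{"type":"number"},"ty":{"type":"number"},"tz":{"type":"number"},"fingers":{"type":"number"}}}},"newtons":{"type":"number"}},"required":["rows"]}

```bash
mkdir -p pics
cat > h.py <<'E'
from rig import *
import numpy as np, cv2
from scipy.spatial.transform import Rotation as R
def shot(n):
    im,d=capture(n); return im,d
def cloud(n,d,T=None):
    c=calibration(n); v,u=np.mgrid[0:480,0:640]
    P=np.stack([(u-c['cx'])/c['fx']*d,(v-c['cy'])/c['fy']*d,d],-1)
    M=np.linalg.inv(c['world_to_cam']) if T is None else T@c['hand_eye']
    W=P@M[:3,:3].T+M[:3,3]; W[d<=0]=np.nan; return W
def tool(s):
    T=np.eye(4); T[:3,:3]=R.from_rotvec(s['orientation']).as_matrix(); T[:3,3]=s['position']; return T
E
python3 - <<'E'
from h import *
s=get_state(); print(s)
out=[]
for n in ['scene','top']:
    im,d=shot(n); W=cloud(n,d); np.savez(''+n,im=im,d=d,W=W)
    cv2.imwrite(f'pics/{n}0.png',im[:,:,::-1])
    for t in ['queue_rail','gate','front_board','next_board','next_board_grip','board_rack','plain_board','calculator']:
        for r in cut_out(n,t)[:2]:
            w=W[r['pixels']]; w=w[~np.isnan(w[:,0])]
            print(n,t,round(r['p'],2),np.round(r['bbox']),len(w), np.round(np.percentile(w,[3,50,97],axis=0)).tolist() if len(w) else '')
print({k:v for k,v in calibration('wrist').items()})
print(get_state()['time_s'])
E
```

```text
{'time_s': 0.0, 'joint_positions': array([-1.19622854,  0.41187779, -0.01275211,  1.59707194,  0.00561923,
        1.13429   , -0.08217765]), 'dq': array([-4.61694816e-04,  8.15122339e-04,  8.93158737e-04,  1.79296031e-03,
        1.01448310e-03,  4.78813327e-04,  3.90904638e-05]), 'joint_efforts': array([-6.43425938e-05, -5.87954664e+01,  6.41817246e-01, -2.91078740e+01,
       -5.38158137e-02,  1.82138023e-02,  1.32321725e-04]), 'position': array([267.57642183, 564.24899953, 221.81122877]), 'orientation': array([-6.89636885e-01, -3.06471739e+00,  2.50254566e-03]), 'ft_force': array([-0.71488054,  0.67002891, -0.27931276]), 'torque': array([0.00046388, 0.01505133, 0.04481312]), 'gripper_force': 0.0, 'gripper_width': 87.93970460681199}
scene queue_rail 0.82 [346. 266. 228. 292.] 26413 [[547.0, -82.0, 10.0], [597.0, 95.0, 118.0], [659.0, 416.0, 264.0]]
scene queue_rail 0.68 [364. 202.  50.  31.] 558 [[590.0, 94.0, 186.0], [646.0, 107.0, 257.0], [756.0, 237.0, 273.0]]
scene gate 0.8 [363. 199.  51.  31.] 606 [[590.0, 94.0, 148.0], [644.0, 107.0, 256.0], [756.0, 256.0, 273.0]]
scene fro
[... 1851 characters left out ...]
0, 136.0]]
top plain_board 0.48 [296. 210. 310.  93.] 17866 [[548.0, -68.0, 13.0], [611.0, 194.0, 21.0], [658.0, 416.0, 276.0]]
top calculator 0.71 [230. 299.  55.  74.] 3315 [[375.0, 278.0, 12.0], [441.0, 326.0, 21.0], [509.0, 374.0, 28.0]]
{'fx': 348.5308646237486, 'fy': 348.5308646237486, 'cx': 320.450626446028, 'cy': 247.40130477527762, 'hand_eye': array([[ 3.91355797e-04, -9.70080183e-01, -2.42784442e-01,
         6.58349225e+01],
       [ 9.99999919e-01,  4.02436924e-04,  3.95280845e-06,
        -1.85274621e-01],
       [ 9.38708828e-05, -2.42784424e-01,  9.70080262e-01,
        -1.61686655e+02],
       [ 0.00000000e+00,  0.00000000e+00,  0.00000000e+00,
         1.00000000e+00]])}
0.9
```

View pics/scene0.png

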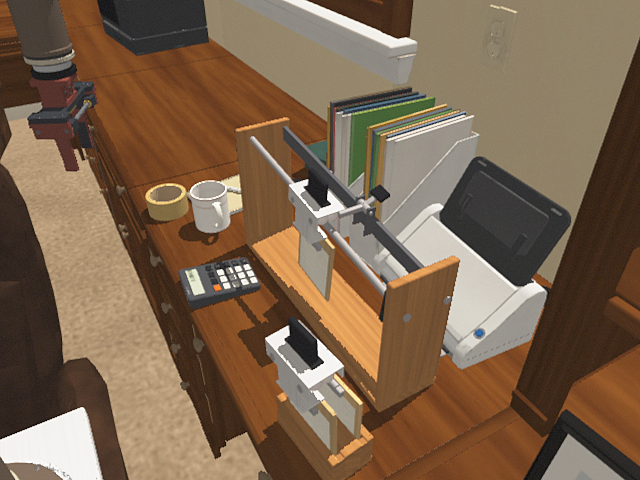

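View pics/top0.png

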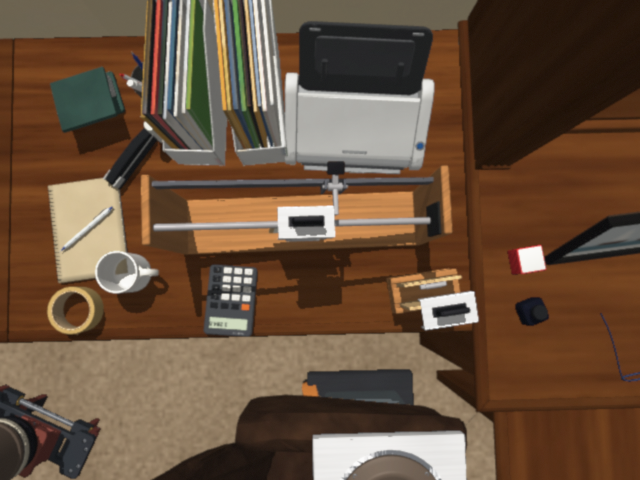

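Run:
```python
from h import *
import rig; print([x for x in dir(rig) if 'rip' in x or 'off' in x])
t=np.load('top.npz'); W=t['W']; im=t['im']
sc=np.load('scene.npz')['W']
X,Y,Z=W[...,0],W[...,1],W[...,2]
# bar
m=(abs(X-590)<40)&(Z>170)&(Z<270)&((Y>-40)&(Y<95)|(Y>225)&(Y<380))
P=W[m]; 
k=np.polyfit(P[:,1],P[:,0],1); r=P[:,0]-np.polyval(k,P[:,1]); P=P[abs(r)<8]
for i in range(3):
    k=np.polyfit(P[:,1],P[:,0],1); r=P[:,0]-np.polyval(k,P[:,1]); P=P[abs(r)<6]
kz=np.polyfit(P[:,1],P[:,2],1); print('bar x(y)',k,'z(y)',kz,len(P),P.min(0),P.max(0))
# cheeks
for W_,n in((W,'top'),(sc,'scene')):
  for lo,hi in((-110,-40),(380,440)):
    q=W_[(abs(W_[...,0]-600)<70)&(W_[...,1]>lo)&(W_[...,1]<hi)&(W_[...,2]>150)]
    print(n,'cheek',len(q),np.round(np.percentile(q,[1,50,99],axis=0),1).tolist() if len(q) else'')
def rect(m,n):
    c,s,a=cv2.minAreaRect(W[m][:,:2].astype(np.float32)); print(n,m.sum(),np.round(c,1),np.round(s,1),round(a,1),'medz',np.median(W[m][:,2]))
bx=lambda x0,x1,y0,y1,z0,z1:(X>x0)&(X<x1)&(Y>y0)&(Y<y1)&(Z>z0)&(Z<z1)
rect(bx(380,460,-150,0,210,224),'next roof'); rect(bx(380,460,-150,0,250,265),'next grip')
rect(bx(540,620,100,225,245,268),'front roof'); rect(bx(540,620,100,225,285,310),'front grip')
rect(bx(655,700,85,135,250,300),'tail'); rect(bx(655,700,85,135,250,300)&(im.max(-1)<70),'tail dark')
q=W[bx(655,700,85,135,240,300)&(im.max(-1)<70)]; print(np.round(np.percentile(q,[2,50,98],axis=0),1))
A=np.c_[q[:,:2],np.ones(len(q))]; print('plane',np.linalg.lstsq(A,q[:,2],rcond=None)[0])
si=np.load('scene.npz')['im']; q=sc[(sc[...,0]>655)&(sc[...,0]<705)&(sc[...,1]>80)&(sc[...,1]<135)&(sc[...,2]>235)&(sc[...,2]<300)&(si.max(-1)<70)]; print('scene tail',len(q),np.round(np.percentile(q,[2,50,98],axis=0),1))
rect(bx(460,490,-150,0,125,145),'plain top')
rect(bx(400,500,-160,20,55,66),'rack top')
# obstacles near tail & beam
for (a,b,c,d) in((630,680,-40,80),(630,680,140,380),(690,760,0,100),(690,760,100,200),(690,760,200,300),(760,850,0,300)):
    print((a,b,c,d),np.nanpercentile(Z[bx(a,b,c,d,-10,600)],[50,99.5]))
```

```text
['grip_point_offset', 'sign_off']
bar x(y) [-1.50727391e-02  5.77350422e+02] z(y) [1.20868833e-01 2.09974124e+02] 1138 [566.46815276 -39.93908072 200.21764209] [583.14170998 379.80434696 259.0489373 ]
top cheek 1699 [[549.2, -78.6, 155.3], [602.0, -65.4, 240.2], [661.7, -42.6, 264.4]]
top cheek 2095 [[541.9, 382.5, 152.4], [599.4, 414.5, 256.9], [653.6, 427.4, 280.4]]
scene cheek 4576 [[549.9, -83.1, 151.5], [598.1, -80.3, 217.2], [662.3, -63.7, 263.7]]
scene cheek 2942 [[542.3, 384.5, 151.4], [592.3, 413.3, 225.3], [654.9, 422.4, 279.5]]
next roof 1413 [420.4 -80.4] [52.6 94.3] 7.1 medz 216.96843425759982
next grip 187 [420.2 -80. ] [10.3 48.9] 7.4 medz 256.08372080843594
front roof 1638 [582.4 158.1] [ 69.6 104. ] 2.7 medz 259.49198286095606
front grip 218 [575.5 156.4] [10.4 49.6] 1.2 medz 298.54943993747725
tail 207 [663.9 109.8] [17.8 28.5] 0.0 medz 269.7937311369775
tail dark 182 [662.9 109.8] [15.8 28.5] 0.1 medz 269.6329423564801
[[655.1  95.7 264.5]
 [662.9 110.6 269.6]
 [670.6 123.9 274.4]]
plane [ 0.39391509  0.12716976 -5.57140644]
scene tail 173 [[655.5  93.3 263.5]
 [663.2 105.4 269.5]
 [672.2 120.8 274.1]]
plain top 299 [466.8 -74.4] [ 15.2 110.4] 7.2 medz 131.6910493005264
rack top 1354 [451.5 -76.5] [ 71.9 136.2] 7.1 medz 59.91508563527009
(630, 680, -40, 80) [ 16.34549335 225.87338589]
(630, 680, 140, 380) [ 16.39007133 261.76095886]
(690, 760, 0, 100) [43.33916121 71.87172066]
(690, 760, 100, 200) [ 27.12991696 120.20216829]
(690, 760, 200, 300) [ 78.72193276 291.76447164]
(760, 850, 0, 300) [117.72717945 293.7547738 ]
```

{"name": "jog_arm", "arguments": {
  "rows": [
    {"tz":0.05,"fingers":0},
    {"tx":0.03,"ty":-0.03,"tz":0.09,"rz":0.1,"fingers":0},
    {"tx":0.06,"ty":-0.065,"tz":0.12,"rz":0.2,"fingers":0},
    {"tx":0.09,"ty":-0.1,"tz":0.14,"rz":0.3,"fingers":0},
    {"tx":0.12,"ty":-0.135,"tz":0.15,"rz":0.443,"fingers":0},
    {"tx":0.15,"ty":-0.17,"tz":0.15,"rz":0.443,"fingers":0},
    {"tx":0.18,"ty":-0.205,"tz":0.15,"rz":0.443,"fingers":0},
    {"tx":0.21,"ty":-0.24,"tz":0.15,"rz":0.443,"fingers":0},
    {"tx":0.24,"ty":-0.275,"tz":0.15,"rz":0.443,"fingers":0},
    {"tx":0.27,"ty":-0.31,"tz":0.15,"rz":0.443,"fingers":0}
  ]
}}

```text
invalid input
```

```bash
python3 -c "
from h import *
s=get_state();print(grip_point_offset if not callable(grip_point_offset) else grip_point_offset(),s['time_s'],s['position'],s['orientation'],s['joint_positions'],tool(s)[:3,:3].round(3))"
```

```text
18.700000000000003 0.9 [267.79704918 564.72367753 222.68633804] [6.89784916e-01 3.06490088e+00 1.30521376e-04] [-1.19620549  0.411037   -0.01272156  1.59621543  0.00562785  1.13428955
 -0.08219217] [[-0.904  0.428  0.   ]
 [ 0.428  0.904  0.   ]
 [-0.     0.    -1.   ]]
```

{"name": "jog_arm", "arguments": {
  "rows": [
    {"tx":0,"ty":0,"tz":0.05,"rx":0,"ry":0,"rz":0,"fingers":0},
    {"tx":0.03,"ty":-0.03,"tz":0.09,"rx":0,"ry":0,"rz":0.1,"fingers":0},
    {"tx":0.06,"ty":-0.065,"tz":0.12,"rx":0,"ry":0,"rz":0.2,"fingers":0},
    {"tx":0.09,"ty":-0.1,"tz":0.14,"rx":0,"ry":0,"rz":0.3,"fingers":0},
    {"tx":0.12,"ty":-0.135,"tz":0.15,"rx":0,"ry":0,"rz":0.44,"fingers":0},
    {"tx":0.15,"ty":-0.17,"tz":0.15,"rx":0,"ry":0,"rz":0.44,"fingers":0},
    {"tx":0.18,"ty":-0.205,"tz":0.15,"rx":0,"ry":0,"rz":0.44,"fingers":0},
    {"tx":0.21,"ty":-0.24,"tz":0.15,"rx":0,"ry":0,"rz":0.44,"fingers":0},
    {"tx":0.24,"ty":-0.275,"tz":0.15,"rx":0,"ry":0,"rz":0.44,"fingers":0},
    {"tx":0.27,"ty":-0.31,"tz":0.15,"rx":0,"ry":0,"rz":0.44,"fingers":0}
  ],
  "newtons": 20
}}

```text
time_s: 1.9
position: [538.8, 253.0, 373.0]
orientation: [0.005, 3.141, 0.001]
ft_force: [-0.2, 0.6, 0.4]
gripper_width: 11.3
gripper_force: 0.0
```

{"name": "jog_arm", "arguments": {
  "rows": [
    {"tx":0.03,"ty":-0.035,"tz":0,"rx":0,"ry":0,"rz":0,"fingers":0},
    {"tx":0.06,"ty":-0.07,"tz":0,"rx":0,"ry":0,"rz":0,"fingers":0},
    {"tx":0.09,"ty":-0.107,"tz":0,"rx":0,"ry":0,"rz":0,"fingers":0},
    {"tx":0.121,"ty":-0.143,"tz":0,"rx":0,"ry":0,"rz":0,"fingers":0},
    {"tx":0.121,"ty":-0.143,"tz":-0.04,"rx":0,"ry":0,"rz":0,"fingers":0},
    {"tx":0.121,"ty":-0.143,"tz":-0.07,"rx":0,"ry":0,"rz":0,"fingers":0},
    {"tx":0.121,"ty":-0.143,"tz":-0.088,"rx":0,"ry":0,"rz":0,"fingers":0},
    {"tx":0.121,"ty":-0.143,"tz":-0.088,"rx":0,"ry":0,"rz":0,"fingers":0}
  ]
}}

```text
time_s: 2.7
position: [657.4, 111.5, 281.5]
orientation: [-0.005, -3.136, 0.002]
ft_force: [-0.2, 0.7, 0.1]
gripper_width: 0.4
gripper_force: 0.0
```

Run:
```python
from h import *
s=get_state(); im,d=capture('scene'); cv2.imwrite('pics/s1.png',cv2.resize(im[120:320,240:480,::-1],None,fx=3,fy=3))
print(s['time_s'],s['position'],s['ft_force'])
```

```text
2.7 [657.38502413 111.46876769 281.47153764] [-0.17122588  0.6684653   0.12246593]
```

View pics/s1.png

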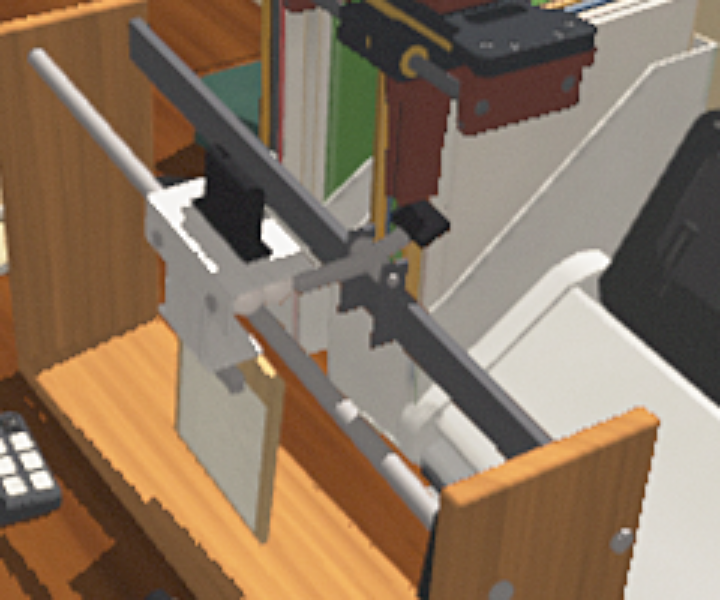

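{"name": "jog_arm", "arguments": {
  "rows": [
    {"tx":0.004,"ty":-0.002,"tz":0,"rx":0,"ry":0,"rz":0,"fingers":0},
    {"tx":0.004,"ty":-0.002,"tz":-0.008,"rx":0,"ry":0,"rz":0,"fingers":0},
    {"tx":0.004,"ty":-0.002,"tz":-0.014,"rx":0,"ry":0,"rz":0,"fingers":0},
    {"tx":0.004,"ty":-0.002,"tz":-0.02,"rx":0,"ry":0,"rz":0,"fingers":0},
    {"tx":0.004,"ty":-0.002,"tz":-0.026,"rx":0,"ry":0,"rz":0,"fingers":0},
    {"tx":0.004,"ty":-0.002,"tz":-0.031,"rx":0,"ry":0,"rz":0,"fingers":0},
    {"tx":0.004,"ty":-0.002,"tz":-0.031,"rx":0,"ry":0,"rz":0,"fingers":0}
  ]
}}

```text
time_s: 3.45
position: [663.7, 110.1, 253.9]
orientation: [0.004, 3.139, 0.001]
ft_force: [3.1, 0.5, 6.7]
gripper_width: 0.5
gripper_force: 3.0
```

```bash
cat > look.py <<'E'
from h import *
import sys
s=get_state(); im,d=capture('scene'); cv2.imwrite(f'pics/{sys.argv[1]}.png',cv2.resize(im[120:320,240:480,::-1],None,fx=3,fy=3))
W=cloud('scene',d)
r=cut_out('scene','front_board')[:1]
for r in r:
    w=W[r['pixels']]; print('front',r['p'],np.round(r['bbox']),np.nanpercentile(w,[3,50,97],axis=0).round().tolist())
print(s['time_s'],s['position'],s['ft_force'])
E
python3 look.py s2
```

```text
front 0.8 [321. 242.  56. 130.] [[549.0, 99.0, 66.0], [576.0, 134.0, 220.0], [595.0, 204.0, 293.0]]
3.45 [663.66727774 110.13782847 253.86886492] [3.05676653 0.46954004 6.6592671 ]
```

{"name": "jog_arm", "arguments": {
  "rows": [
    {"tx":0,"ty":0,"tz":0,"rx":0,"ry":0,"rz":0,"fingers":0},
    {"tx":0,"ty":0,"tz":0,"rx":0,"ry":0,"rz":0,"fingers":0},
    {"tx":0,"ty":0,"tz":0,"rx":0,"ry":0,"rz":0,"fingers":0},
    {"tx":0,"ty":0,"tz":0,"rx":0,"ry":0,"rz":0,"fingers":0},
    {"tx":0,"ty":0,"tz":0,"rx":0,"ry":0,"rz":0,"fingers":0}
  ]
}}

```text
time_s: 4.05
position: [663.6, 110.1, 254.5]
orientation: [0.004, 3.139, 0.001]
ft_force: [2.5, 1.3, 5.8]
gripper_width: 0.4
gripper_force: 3.0
```

```bash
python3 look.py s3
```

```text
front 0.73 [355. 278.  64. 135.] [[551.0, 3.0, 52.0], [577.0, 38.0, 214.0], [597.0, 107.0, 283.0]]
4.05 [663.5921765  110.08938649 254.46978248] [2.47595133 1.25056813 5.75010132]
```

{"name": "jog_arm", "arguments": {
  "rows": [
    {"tx":0,"ty":0,"tz":0,"rx":0,"ry":0,"rz":0,"fingers":0},
    {"tx":0,"ty":0,"tz":0,"rx":0,"ry":0,"rz":0,"fingers":0},
    {"tx":0,"ty":0,"tz":0,"rx":0,"ry":0,"rz":0,"fingers":0},
    {"tx":0,"ty":0,"tz":0,"rx":0,"ry":0,"rz":0,"fingers":0},
    {"tx":0,"ty":0,"tz":0,"rx":0,"ry":0,"rz":0,"fingers":0},
    {"tx":0,"ty":0,"tz":0,"rx":0,"ry":0,"rz":0,"fingers":0},
    {"tx":0,"ty":0,"tz":0,"rx":0,"ry":0,"rz":0,"fingers":0},
    {"tx":0,"ty":0,"tz":0,"rx":0,"ry":0,"rz":0,"fingers":0},
    {"tx":0,"ty":0,"tz":0,"rx":0,"ry":0,"rz":0,"fingers":0},
    {"tx":0,"ty":0,"tz":0,"rx":0,"ry":0,"rz":0,"fingers":0}
  ]
}}

```text
time_s: 5.15
position: [663.6, 110.1, 254.5]
orientation: [0.004, 3.139, 0.001]
ft_force: [3.0, 0.2, 6.1]
gripper_width: 0.6
gripper_force: 3.0
```

```bash
python3 look.py s4
```

```text
front 0.93 [374. 303.  57. 139.] [[552.0, -52.0, 47.0], [575.0, -12.0, 217.0], [590.0, 51.0, 277.0]]
5.15 [663.61086318 110.08825083 254.48207565] [3.03689367 0.19755886 6.1338438 ]
```

View pics/s4.png

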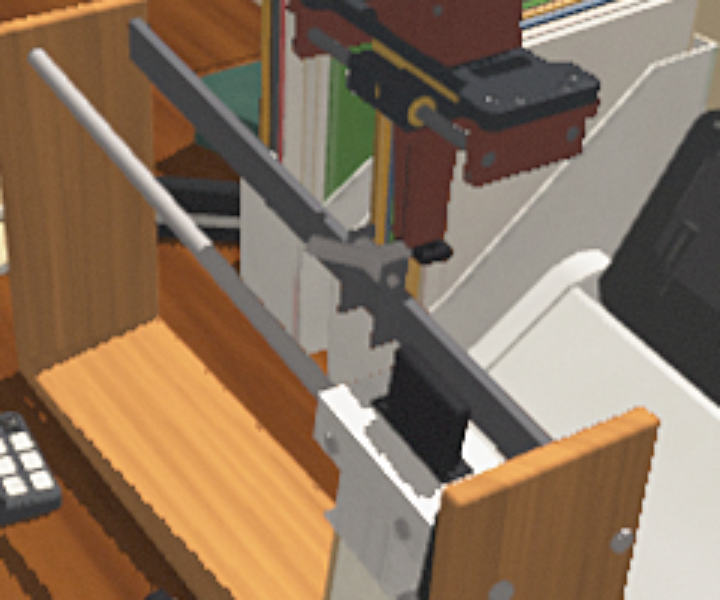

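{"name": "jog_arm", "arguments": {
  "rows": [
    {"tx":0,"ty":0,"tz":0.02,"rx":0,"ry":0,"rz":0,"fingers":0},
    {"tx":0,"ty":0,"tz":0.06,"rx":0,"ry":0,"rz":0,"fingers":0},
    {"tx":0,"ty":0,"tz":0.1,"rx":0,"ry":0,"rz":-0.14,"fingers":0},
    {"tx":-0.03,"ty":-0.02,"tz":0.12,"rx":0,"ry":0,"rz":-0.28,"fingers":0},
    {"tx":-0.06,"ty":-0.045,"tz":0.13,"rx":0,"ry":0,"rz":-0.42,"fingers":0.5},
    {"tx":-0.095,"ty":-0.07,"tz":0.13,"rx":0,"ry":0,"rz":-0.56,"fingers":1},
    {"tx":-0.13,"ty":-0.1,"tz":0.13,"rx":0,"ry":0,"rz":-0.7,"fingers":1},
    {"tx":-0.165,"ty":-0.13,"tz":0.13,"rx":0,"ry":0,"rz":-0.84,"fingers":1},
    {"tx":-0.2,"ty":-0.16,"tz":0.13,"rx":0,"ry":0,"rz":-0.98,"fingers":1},
    {"tx":-0.243,"ty":-0.19,"tz":0.13,"rx":0,"ry":0,"rz":-1.12,"fingers":1}
  ]
}}

```text
time_s: 6.25
position: [419.8, -79.8, 382.6]
orientation: [-1.679, -2.653, 0.002]
ft_force: [-0.1, -0.8, 0.5]
gripper_width: 44.8
gripper_force: 0.0
```

Run:
```python
from h import *
s=get_state(); T=tool(s); im,d=capture('wrist'); W=cloud('wrist',d,T)
print(s['time_s'],s['position'],np.degrees(np.arctan2(T[1,1],T[0,1])),s['dq'].round(3))
cv2.imwrite('pics/w1.png',im[:,:,::-1])
for n in('top','scene','wrist'):
  if n!='wrist': im,d=capture(n); W=cloud(n,d)
  X,Y,Z=W[...,0],W[...,1],W[...,2]
  for nm,z0,z1 in(('roof',210,224),('grip',250,265)):
    m=(X>380)&(X<460)&(Y>-150)&(Y<0)&(Z>z0)&(Z<z1)
    if m.sum()>20:
        q=W[m]; c,sz,a=cv2.minAreaRect(q[:,:2].astype(np.float32)); k=np.linalg.lstsq(np.c_[q[:,:2],np.ones(len(q))],q[:,2],rcond=None)[0]
        print(n,nm,m.sum(),np.round(c,1),np.round(sz,1),round(a,1),np.median(q[:,2]).round(1),k[:2].round(3))
r=cut_out('scene','front_board')[0]; print(r['p'],np.nanpercentile(W[r['pixels']] if False else cloud('scene',d)[r['pixels']],[3,50,97],axis=0).round().tolist())
```

```text
6.25 [419.77242618 -79.82921516 382.64104155] 25.353237775066574 [ 0.212 -0.813  0.147  0.686  0.335  0.052 -1.104]
top roof 1190 [420.3 -79.9] [52.5 93.7] 7.0 217.0 [0.028 0.005]
top grip 178 [420.  -78.8] [10.2 46. ] 7.5 256.5 [-0.049 -0.018]
scene roof 2068 [421.7 -82.5] [53.2 95.1] 7.2 217.4 [0.052 0.013]
scene grip 342 [420.8 -83.1] [11.2 49.8] 5.2 256.7 [0.323 0.059]
wrist roof 2068 [421.7 -82.5] [53.2 95.1] 7.2 217.4 [0.052 0.013]
wrist grip 342 [420.8 -83.1] [11.2 49.8] 5.2 256.7 [0.323 0.059]
0.72 [[552.0, -51.0, 44.0], [575.0, -12.0, 217.0], [593.0, 51.0, 277.0]]
```

{"name": "jog_arm", "arguments": {
  "rows": [
    {"tx":0,"ty":-0.001,"tz":-0.02,"rx":0,"ry":0,"rz":-0.14,"fingers":1},
    {"tx":0,"ty":-0.001,"tz":-0.05,"rx":0,"ry":0,"rz":-0.28,"fingers":1},
    {"tx":0,"ty":-0.001,"tz":-0.07,"rx":0,"ry":0,"rz":-0.328,"fingers":1},
    {"tx":0,"ty":-0.001,"tz":-0.09,"rx":0,"ry":0,"rz":-0.328,"fingers":1},
    {"tx":0,"ty":-0.001,"tz":-0.09,"rx":0,"ry":0,"rz":-0.328,"fingers":1},
    {"tx":0,"ty":-0.001,"tz":-0.12,"rx":0,"ry":0,"rz":-0.328,"fingers":1},
    {"tx":0,"ty":-0.001,"tz":-0.145,"rx":0,"ry":0,"rz":-0.328,"fingers":1},
    {"tx":0,"ty":-0.001,"tz":-0.155,"rx":0,"ry":0,"rz":-0.328,"fingers":1},
    {"tx":0,"ty":-0.001,"tz":-0.155,"rx":0,"ry":0,"rz":-0.328,"fingers":1},
    {"tx":0,"ty":-0.001,"tz":-0.155,"rx":0,"ry":0,"rz":-0.328,"fingers":1}
  ]
}}

```text
time_s: 7.45
position: [422.6, -79.7, 229.6]
orientation: [2.083, 2.351, 0.001]
ft_force: [0.4, -0.4, 0.5]
gripper_width: 88.0
gripper_force: 0.0
```

Run:
```python
from h import *
s=get_state(); T=tool(s); print(s['time_s'],s['position'],np.degrees(np.arctan2(T[1,1],T[0,1])),s['dq'].round(3))
im,d=capture('scene'); cv2.imwrite('pics/s5.png',cv2.resize(im[260:480,200:440,::-1],None,fx=2.5,fy=2.5))
```

```text
7.45 [422.64834613 -79.74199459 229.62280479] 6.914612649892896 [ 0.002 -0.014  0.002 -0.003  0.002 -0.004 -0.   ]
```

View pics/s5.png

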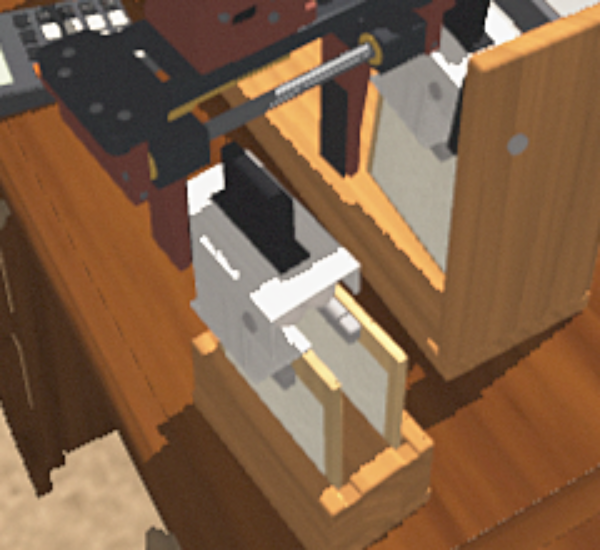

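{"name": "jog_arm", "arguments": {
  "rows": [
    {"tx":-0.002,"ty":-0.001,"tz":-0.006,"rx":0,"ry":0,"rz":0,"fingers":1},
    {"tx":-0.002,"ty":-0.001,"tz":-0.006,"rx":0,"ry":0,"rz":0,"fingers":0.3},
    {"tx":-0.002,"ty":-0.001,"tz":-0.006,"rx":0,"ry":0,"rz":0,"fingers":0.3},
    {"tx":-0.002,"ty":-0.001,"tz":-0.006,"rx":0,"ry":0,"rz":0,"fingers":0.2},
    {"tx":-0.002,"ty":-0.001,"tz":-0.006,"rx":0,"ry":0,"rz":0,"fingers":0},
    {"tx":-0.002,"ty":-0.001,"tz":-0.006,"rx":0,"ry":0,"rz":0,"fingers":0},
    {"tx":-0.002,"ty":-0.001,"tz":-0.006,"rx":0,"ry":0,"rz":0,"fingers":0},
    {"tx":-0.002,"ty":-0.001,"tz":-0.006,"rx":0,"ry":0,"rz":0,"fingers":0},
    {"tx":-0.002,"ty":-0.001,"tz":-0.006,"rx":0,"ry":0,"rz":0,"fingers":0}
  ],
  "newtons": 35
}}

```text
time_s: 8.4
position: [419.8, -80.9, 222.6]
orientation: [2.084, 2.351, 0.0]
ft_force: [-0.3, -0.3, -0.1]
gripper_width: 27.2
gripper_force: 0.0
```

{"name": "jog_arm", "arguments": {
  "rows": [
    {"tx":0,"ty":0,"tz":0,"rx":0,"ry":0,"rz":0,"fingers":0},
    {"tx":0,"ty":0,"tz":0,"rx":0,"ry":0,"rz":0,"fingers":0},
    {"tx":0,"ty":0,"tz":0,"rx":0,"ry":0,"rz":0,"fingers":0},
    {"tx":0,"ty":0,"tz":0,"rx":0,"ry":0,"rz":0,"fingers":0},
    {"tx":0,"ty":0,"tz":0,"rx":0,"ry":0,"rz":0,"fingers":0},
    {"tx":0,"ty":0,"tz":0,"rx":0,"ry":0,"rz":0,"fingers":0}
  ]
}}

```text
time_s: 9.0
position: [420.6, -80.8, 222.8]
orientation: [2.083, 2.35, 0.002]
ft_force: [4.4, -0.6, -4.3]
gripper_width: 10.4
gripper_force: 34.8
```

{"name": "jog_arm", "arguments": {
  "rows": [
    {"tx":0,"ty":0,"tz":0.01,"rx":0,"ry":0,"rz":0,"fingers":0},
    {"tx":0,"ty":0,"tz":0.025,"rx":0,"ry":0,"rz":0,"fingers":0},
    {"tx":0,"ty":0,"tz":0.04,"rx":0,"ry":0,"rz":0,"fingers":0},
    {"tx":0,"ty":0,"tz":0.055,"rx":0,"ry":0,"rz":0,"fingers":0},
    {"tx":0,"ty":0,"tz":0.07,"rx":0,"ry":0,"rz":0,"fingers":0},
    {"tx":0,"ty":0,"tz":0.08,"rx":0,"ry":0,"rz":0,"fingers":0},
    {"tx":0,"ty":0,"tz":0.08,"rx":0,"ry":0,"rz":0,"fingers":0},
    {"tx":0,"ty":0,"tz":0.08,"rx":0,"ry":0,"rz":0,"fingers":0}
  ]
}}

```text
time_s: 9.8
position: [419.1, -80.9, 302.0]
orientation: [-2.084, -2.35, 0.001]
ft_force: [0.0, -0.6, -3.4]
gripper_width: 10.2
gripper_force: 35.0
```

```bash
cat > nb.py <<'E'
from h import *
s=get_state(); T=tool(s); p=s['position']; print(s['time_s'],p.round(1),np.degrees(np.arctan2(T[1,1],T[0,1])).round(2),s['gripper_width'],s['ft_force'].round(1))
for n in('top','scene'):
  im,d=capture(n); W=cloud(n,d); cv2.imwrite(f'pics/{n}_{s["time_s"]:.1f}.png',im[:,:,::-1])
  X,Y,Z=W[...,0]-p[0],W[...,1]-p[1],W[...,2]-p[2]
  m=(abs(X)<45)&(abs(Y)<60)&(Z>-14)&(Z<0)&(im.min(-1)>120)
  if m.sum()>50:
    q=W[m]; c,sz,a=cv2.minAreaRect(q[:,:2].astype(np.float32)); k=np.linalg.lstsq(np.c_[q[:,:2],np.ones(len(q))],q[:,2],rcond=None)[0]
    print(n,'roof',m.sum(),np.round(c,1),np.round(sz,1),round(a,1),np.median(q[:,2]).round(1),k[:2].round(3))
  for r in cut_out(n,'next_board')[:1]: print('nb',n,r['p'],np.round(r['bbox']),np.nanpercentile(W[r['pixels']],[3,50,97],axis=0).round().tolist())
E
python3 nb.py
```

```text
9.8 [419.1 -80.9 302. ] 6.87 10.155213672230982 [ 0.  -0.6 -3.4]
top roof 578 [414.3 -51.4] [52. 35.] 6.0 295.9 [-0.006  0.001]
nb top 0.79 [435. 316.  56.  36.] [[390.0, -72.0, 107.0], [419.0, -50.0, 296.0], [440.0, -26.0, 334.0]]
scene roof 1909 [418.9 -82.6] [53.8 95.5] 7.7 296.2 [0.031 0.01 ]
nb scene 0.6 [301. 361.  83. 162.] [[391.0, -135.0, 99.0], [418.0, -103.0, 260.0], [445.0, -38.0, 325.0]]
```

{"name": "jog_arm", "arguments": {
  "rows": [
    {"tx":0,"ty":0.015,"tz":0,"rx":0,"ry":0,"rz":0,"fingers":0},
    {"tx":0,"ty":0.045,"tz":0,"rx":0,"ry":0,"rz":0,"fingers":0},
    {"tx":0,"ty":0.085,"tz":0,"rx":0,"ry":0,"rz":0,"fingers":0},
    {"tx":0,"ty":0.125,"tz":0,"rx":0,"ry":0,"rz":0,"fingers":0},
    {"tx":0,"ty":0.165,"tz":0,"rx":0,"ry":0,"rz":-0.03,"fingers":0},
    {"tx":0.01,"ty":0.205,"tz":0,"rx":0,"ry":0,"rz":-0.06,"fingers":0},
    {"tx":0.02,"ty":0.245,"tz":0,"rx":0,"ry":0,"rz":-0.09,"fingers":0},
    {"tx":0.035,"ty":0.285,"tz":0,"rx":0,"ry":0,"rz":-0.105,"fingers":0},
    {"tx":0.045,"ty":0.325,"tz":-0.004,"rx":0,"ry":0,"rz":-0.105,"fingers":0},
    {"tx":0.055,"ty":0.36,"tz":-0.004,"rx":0,"ry":0,"rz":-0.105,"fingers":0}
  ]
}}

```text
time_s: 11.0
position: [474.5, 281.2, 297.3]
orientation: [-2.203, -2.239, 0.003]
ft_force: [0.6, -0.3, -2.7]
gripper_width: 9.3
gripper_force: 35.0
```

{"name": "jog_arm", "arguments": {
  "rows": [
    {"tx":0,"ty":0.03,"tz":0,"rx":0,"ry":0,"rz":0,"fingers":0},
    {"tx":0,"ty":0.043,"tz":0,"rx":0,"ry":0,"rz":0,"fingers":0},
    {"tx":0,"ty":0.043,"tz":0,"rx":0,"ry":0,"rz":0,"fingers":0},
    {"tx":0,"ty":0.043,"tz":0,"rx":0,"ry":0,"rz":0,"fingers":0}
  ]
}}

```text
time_s: 11.4
position: [474.9, 320.6, 298.3]
orientation: [2.205, 2.237, -0.002]
ft_force: [-0.6, -0.7, -2.6]
gripper_width: 9.6
gripper_force: 35.0
```

```bash
python3 nb.py; ls pics
```

```text
11.4 [474.9 320.6 298.3] 0.81 9.648513631393017 [-0.6 -0.7 -2.6]
top roof 506 [474.8 288.2] [51.2 30.5] 0.1 292.3 [-0.002  0.003]
nb top 0.97 [234. 284.  44.  33.] [[450.0, 266.0, 194.0], [476.0, 288.0, 293.0], [497.0, 303.0, 331.0]]
scene roof 570 [474.4 317.5] [53.4 95.9] 1.7 293.3 [0.032 0.013]
nb scene 0.88 [221. 197.  53. 130.] [[449.0, 264.0, 10.0], [477.0, 299.0, 227.0], [527.0, 428.0, 323.0]]
s1.png
s2.png
s3.png
s4.png
s5.png
scene0.png
scene_11.4.png
scene_9.8.png
top0.png
top_11.4.png
top_9.8.png
w1.png
```

{"name": "jog_arm", "arguments": {
  "rows": [
    {"tx":0.02,"ty":0,"tz":0,"rx":0,"ry":0,"rz":0,"fingers":0},
    {"tx":0.04,"ty":0,"tz":0,"rx":0,"ry":0,"rz":0,"fingers":0},
    {"tx":0.06,"ty":0,"tz":0,"rx":0,"ry":0,"rz":0,"fingers":0},
    {"tx":0.075,"ty":0,"tz":0,"rx":0,"ry":0,"rz":0,"fingers":0},
    {"tx":0.088,"ty":0,"tz":0,"rx":0,"ry":0,"rz":0,"fingers":0},
    {"tx":0.097,"ty":0,"tz":0,"rx":0,"ry":0,"rz":0,"fingers":0},
    {"tx":0.097,"ty":0,"tz":0,"rx":0,"ry":0,"rz":0,"fingers":0},
    {"tx":0.097,"ty":0,"tz":0,"rx":0,"ry":0,"rz":0,"fingers":0}
  ]
}}

```text
time_s: 12.4
position: [571.4, 321.8, 298.6]
orientation: [-2.205, -2.237, 0.001]
ft_force: [0.6, 0.1, -2.7]
gripper_width: 10.1
gripper_force: 35.0
```

```bash
python3 nb.py; python3 -c "
import cv2;i=cv2.imread('pics/scene_12.2.png');cv2.imwrite('pics/c1.png',cv2.resize(i[90:330,170:410],None,fx=2.5,fy=2.5))"; ls pics/c1.png
```

```text
12.4 [571.4 321.8 298.6] 0.84 10.064528656406045 [ 0.6  0.1 -2.7]
top roof 484 [570.3 292.6] [49.9 37.2] 2.0 292.6 [-0.007  0.005]
nb top 0.64 [233. 226.  46.  36.] [[545.0, 274.0, 117.0], [572.0, 290.0, 292.0], [595.0, 309.0, 320.0]]
scene roof 525 [570.5 318.4] [53.3 97. ] 0.5 293.2 [0.04  0.014]
nb scene 0.76 [270. 185.  50. 124.] [[544.0, 267.0, 99.0], [572.0, 301.0, 227.0], [591.0, 365.0, 320.0]][ WARN:0@0.010] global loadsave.cpp:275 findDecoder imread_('pics/scene_12.2.png'): can't open/read file: check file path/integrity
Traceback (most recent call last):
TypeError: 'NoneType' object is not subscriptable
ls: cannot access 'pics/c1.png': No such file or directory
```

```bash
python3 -c "
import cv2;i=cv2.imread('pics/scene_12.4.png');cv2.imwrite('pics/c1.png',cv2.resize(i[90:330,170:410],None,fx=2.5,fy=2.5))"
```

```text
(no output)
```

View pics/c1.png

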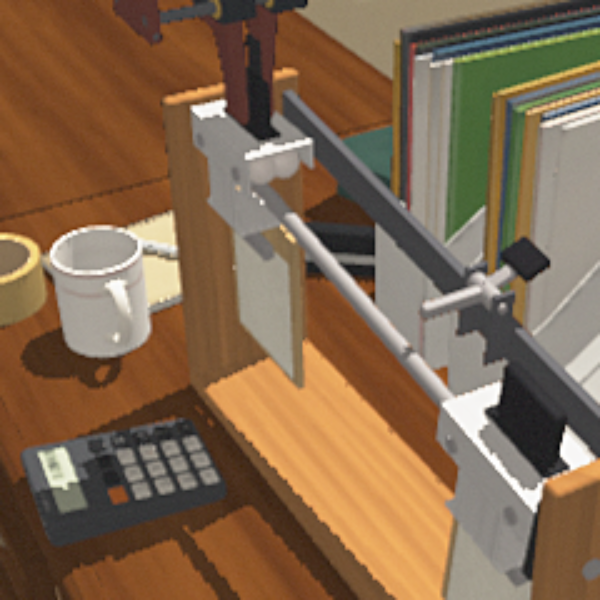

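{"name": "jog_arm", "arguments": {
  "rows": [
    {"tx":0.001,"ty":0,"tz":-0.003,"rx":0,"ry":0,"rz":0,"fingers":0},
    {"tx":0.001,"ty":0,"tz":-0.006,"rx":0,"ry":0,"rz":0,"fingers":0},
    {"tx":0.001,"ty":0,"tz":-0.009,"rx":0,"ry":0,"rz":0,"fingers":0},
    {"tx":0.001,"ty":0,"tz":-0.01,"rx":0,"ry":0,"rz":0,"fingers":0},
    {"tx":0.001,"ty":0,"tz":-0.01,"rx":0,"ry":0,"rz":0,"fingers":0}
  ]
}}

```text
time_s: 13.1
position: [572.7, 322.1, 288.6]
orientation: [-2.205, -2.238, 0.0]
ft_force: [0.6, -0.0, -2.4]
gripper_width: 9.9
gripper_force: 35.0
```

{"name": "jog_arm", "arguments": {
  "rows": [
    {"tx":0,"ty":0,"tz":-0.0015,"rx":0,"ry":0,"rz":0,"fingers":0},
    {"tx":0,"ty":0,"tz":-0.003,"rx":0,"ry":0,"rz":0,"fingers":0},
    {"tx":0,"ty":0,"tz":-0.003,"rx":0,"ry":0,"rz":0,"fingers":0}
  ]
}}

```text
time_s: 13.4
position: [572.9, 322.5, 288.1]
orientation: [-2.204, -2.238, -0.004]
ft_force: [-4.1, -1.5, 9.9]
gripper_width: 9.5
gripper_force: 35.0
```

{"name": "jog_arm", "arguments": {
  "rows": [
    {"tx":-0.001,"ty":0,"tz":0.003,"rx":0.06,"ry":0,"rz":0,"fingers":0},
    {"tx":-0.001,"ty":0,"tz":0.002,"rx":0.115,"ry":0,"rz":0,"fingers":0},
    {"tx":-0.001,"ty":0,"tz":0,"rx":0.115,"ry":0,"rz":0,"fingers":0},
    {"tx":-0.001,"ty":0,"tz":-0.001,"rx":0.115,"ry":0,"rz":0,"fingers":0},
    {"tx":-0.001,"ty":0,"tz":-0.001,"rx":0.115,"ry":0,"rz":0,"fingers":0}
  ]
}}

```text
time_s: 13.9
position: [572.4, 322.7, 285.3]
orientation: [-2.147, -2.18, -0.127]
ft_force: [0.8, -0.9, 1.4]
gripper_width: 9.7
gripper_force: 35.0
```

{"name": "jog_arm", "arguments": {
  "rows": [
    {"tx":0,"ty":0,"tz":0,"rx":0,"ry":0,"rz":0,"fingers":1},
    {"tx":0,"ty":0,"tz":0,"rx":0,"ry":0,"rz":0,"fingers":1},
    {"tx":0,"ty":0,"tz":0,"rx":0,"ry":0,"rz":0,"fingers":1},
    {"tx":0,"ty":0,"tz":0,"rx":0,"ry":0,"rz":0,"fingers":1},
    {"tx":0,"ty":0,"tz":0,"rx":0,"ry":0,"rz":0,"fingers":1},
    {"tx":0,"ty":0,"tz":0.04,"rx":0,"ry":0,"rz":0,"fingers":1},
    {"tx":0,"ty":0,"tz":0.08,"rx":0,"ry":0,"rz":0,"fingers":1},
    {"tx":0,"ty":0,"tz":0.12,"rx":0,"ry":0,"rz":0,"fingers":1},
    {"tx":0,"ty":0,"tz":0.12,"rx":0,"ry":0,"rz":0,"fingers":1},
    {"tx":0,"ty":0,"tz":0.12,"rx":0,"ry":0,"rz":0,"fingers":1}
  ]
}}

```text
time_s: 14.9
position: [572.0, 322.2, 405.5]
orientation: [-2.147, -2.179, -0.128]
ft_force: [-0.9, 0.4, -0.7]
gripper_width: 86.1
gripper_force: 0.0
```

{"name": "jog_arm", "arguments": {
  "rows": [
    {"tx":0,"ty":0,"tz":0,"rx":0,"ry":0,"rz":0,"fingers":1},
    {"tx":0,"ty":0,"tz":0,"rx":0,"ry":0,"rz":0,"fingers":1},
    {"tx":0,"ty":0,"tz":0,"rx":0,"ry":0,"rz":0,"fingers":1},
    {"tx":0,"ty":0,"tz":0,"rx":0,"ry":0,"rz":0,"fingers":1},
    {"tx":0,"ty":0,"tz":0,"rx":0,"ry":0,"rz":0,"fingers":1},
    {"tx":0,"ty":0,"tz":0,"rx":0,"ry":0,"rz":0,"fingers":1},
    {"tx":0,"ty":0,"tz":0,"rx":0,"ry":0,"rz":0,"fingers":1},
    {"tx":0,"ty":0,"tz":0,"rx":0,"ry":0,"rz":0,"fingers":1}
  ]
}}

```text
time_s: 15.7
position: [571.8, 322.1, 404.7]
orientation: [-2.146, -2.179, -0.126]
ft_force: [-0.2, 0.3, -0.7]
gripper_width: 87.7
gripper_force: 0.0
```

Run:
```python
from h import *
for i in range(2):
    im,d=capture('top'); W=cloud('top',d); X,Y,Z=[W[...,i] for i in range(3)]
    for r in cut_out('top','next_board')[:2]: print(r['p'],np.nanpercentile(W[r['pixels']],[3,50,97],axis=0).round().tolist())
    for y0,y1 in((-60,60),(90,360)):
        m=(abs(X-575)<25)&(Y>y0)&(Y<y1)&(Z>272+.12*(Y-0))&(Z<302+.12*Y)&(im.max(-1)<70)
        if m.sum()>20: print('tab',y0,m.sum(),np.median(W[m],axis=0).round(1))
im,d=capture('scene'); cv2.imwrite('pics/c2.png',cv2.resize(im[90:330,170:410,::-1],None,fx=2.5,fy=2.5)); s=get_state(); print(s['time_s'],s['position'])
```

```text
0.85 [[547.0, 117.0, 232.0], [569.0, 162.0, 261.0], [597.0, 205.0, 300.0]]
tab -60 148 [577.3 -16.6 277.6]
tab 90 175 [571.  157.1 298.6]
0.66 [[547.0, 118.0, 211.0], [569.0, 162.0, 261.0], [596.0, 206.0, 300.0]]
tab -60 149 [577.3 -16.2 277.9]
tab 90 177 [570.9 157.1 298.9]
15.95 [571.81968022 322.10867642 404.69642968]
```

View pics/c2.png

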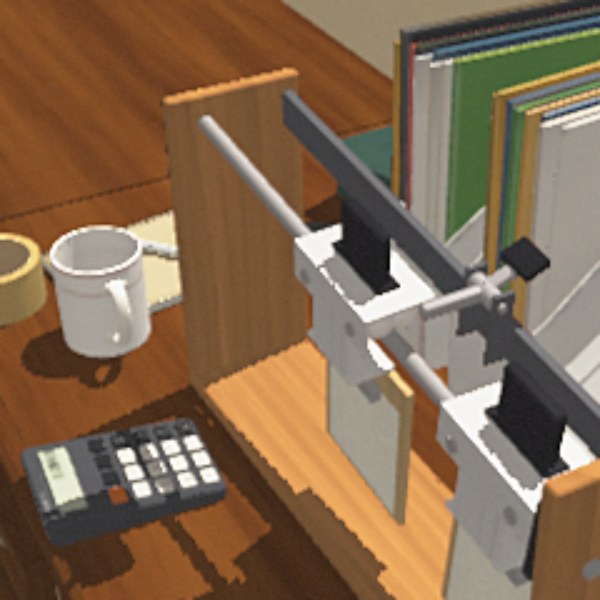

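{"name": "jog_arm", "arguments": {
  "rows": [
    {"tx":0,"ty":0,"tz":0,"rx":0,"ry":0,"rz":0,"fingers":1},
    {"tx":0,"ty":0,"tz":0,"rx":0,"ry":0,"rz":0,"fingers":1},
    {"tx":0,"ty":0,"tz":0,"rx":0,"ry":0,"rz":0,"fingers":1},
    {"tx":0,"ty":0,"tz":0,"rx":0,"ry":0,"rz":0,"fingers":1},
    {"tx":0,"ty":0,"tz":0,"rx":0,"ry":0,"rz":0,"fingers":1},
    {"tx":0,"ty":0,"tz":0,"rx":0,"ry":0,"rz":0,"fingers":1},
    {"tx":0,"ty":0,"tz":0,"rx":0,"ry":0,"rz":0,"fingers":1},
    {"tx":0,"ty":0,"tz":0,"rx":0,"ry":0,"rz":0,"fingers":1},
    {"tx":0,"ty":0,"tz":0,"rx":0,"ry":0,"rz":0,"fingers":1},
    {"tx":0,"ty":0,"tz":0,"rx":0,"ry":0,"rz":0,"fingers":1}
  ]
}}

```text
time_s: 16.95
position: [571.8, 322.1, 404.7]
orientation: [-2.146, -2.179, -0.125]
ft_force: [-0.4, -0.5, 0.1]
gripper_width: 87.9
gripper_force: 0.0
```

{"name": "jog_arm", "arguments": {
  "rows": [
    {"tx":0,"ty":0,"tz":0,"rx":0,"ry":0,"rz":0,"fingers":1},
    {"tx":0,"ty":0,"tz":0,"rx":0,"ry":0,"rz":0,"fingers":1},
    {"tx":0,"ty":0,"tz":0,"rx":0,"ry":0,"rz":0,"fingers":1},
    {"tx":0,"ty":0,"tz":0,"rx":0,"ry":0,"rz":0,"fingers":1},
    {"tx":0,"ty":0,"tz":0,"rx":0,"ry":0,"rz":0,"fingers":1},
    {"tx":0,"ty":0,"tz":0,"rx":0,"ry":0,"rz":0,"fingers":1},
    {"tx":0,"ty":0,"tz":0,"rx":0,"ry":0,"rz":0,"fingers":1},
    {"tx":0,"ty":0,"tz":0,"rx":0,"ry":0,"rz":0,"fingers":1},
    {"tx":0,"ty":0,"tz":0,"rx":0,"ry":0,"rz":0,"fingers":1},
    {"tx":0,"ty":0,"tz":0,"rx":0,"ry":0,"rz":0,"fingers":1}
  ]
}}

```text
time_s: 17.95
position: [571.8, 322.1, 404.6]
orientation: [-2.146, -2.179, -0.125]
ft_force: [-0.7, 0.2, 0.3]
gripper_width: 87.9
gripper_force: 0.0
```

Run:
```python
from h import *
for i in range(6):
    im,d=capture('top'); W=cloud('top',d); X,Y,Z=[W[...,i] for i in range(3)]
    for y0,y1 in((-60,60),(90,360)):
        m=(abs(X-575)<25)&(Y>y0)&(Y<y1)&(Z>272+.12*(Y-0))&(Z<302+.12*Y)&(im.max(-1)<70)
        print('tab',y0,m.sum(),np.median(W[m],axis=0).round(1))
m=(X>655)&(X<700)&(Y>85)&(Y<135)&(Z>250)&(Z<300)&(im.max(-1)<70); print('tail',W[m].mean(0))
print(get_state()['time_s'])
```

```text
tab -60 145 [577.3 -16.7 277.5]
tab 90 175 [571.  157.1 298.8]
tab -60 148 [577.2 -16.4 278. ]
tab 90 177 [570.9 157.1 298.7]
tab -60 150 [577.3 -16.3 277.8]
tab 90 176 [570.9 157.1 298.6]
tab -60 149 [577.3 -16.7 277.8]
tab 90 176 [571.  156.4 298.5]
tab -60 147 [577.2 -16.6 277.6]
tab 90 176 [571.  156.4 298.8]
tab -60 146 [577.2 -16.7 277.7]
tab 90 177 [570.9 157.1 298.7]
tail [663.0015874  109.81940494 269.2644569 ]
18.25
```

```bash
python3 -c "
from rig import *
print(sign_off())"
```

```text
the job is handed in; nothing more can be done
None
```

The job is handed in at about 18 s of the 54 s allowed. The front board rests at the end stop, the next board hangs released at rest against the closed gate, and I did not touch the front board, plain board or calculator; sign-off did not report a verdict.

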